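# Release the latched stirrer key

### The job

One of the four identical keys on the stirrer's control box has been left latched down. With your fingertips, tap the keys lightly to find it, then press that key right down and let go, so that all four keys stand up. Do not push any of the other keys right down, because it would catch and stay down, and leave the glassware around the box where it stands.

Things in the scene. Friction and masses are not known exactly. Their poses are not given: they have to be found in the camera images.
- key_1: one of four identical-looking keys on the box; their order in the row and which is latched change from start to start. The body is the fixed square collar, 34 x 34 x 3 mm, origin at the centre of its underside on the box top (45 mm above the table), z up, y along the row. The grey 24 x 24 mm flat cap on it slides straight down; its top is 16 mm above the origin when up, 12 latched, 8 at its stop
- key_2: another of the four keys, same sizes and frame as key_1. What an up key does: the cap gives at once under a light tap (1.3 to 2 N to start, then 0.5 N per mm, more if pushed fast) and springs back; pushed down more than about 6.5 mm it catches at the latched height and cannot be released again
- key_3: another of the four keys, same sizes and frame as key_1. The four stand 60 mm apart, 36 mm clear between caps
- key_4: another of the four keys, same sizes and frame as key_1. What the latched key does: the cap hardly moves under less than 3.5 N; pushed on to its stop (about 6 N, 4 mm below its latched height) and let go, it springs up and stays free; less than 3 mm of push leaves it latched
- control_box: white box with a blue stripe along the side facing the robot, 110 (x) x 300 (y) x 45 mm high, fixed to the bench, turned up to 0.35 rad; origin at the centre of its underside on the table, x away from the robot, y along the box. The keys stand on its top at x = 0 and y = -110, -50, 10 and 70 mm
- ready_pin (a joint): 10 mm upright steel pin on the box top at x = 0, y = 125 mm from the box origin, beside the keys, worked by a bar under all four: it sinks with the lowest key. Value in m downwards: 0 when all keys are up (pin 8 mm above the box top), about 0.004 while a key is latched, 0.008 while one is held at its stop. It does not tell which key is down
- beaker: loose glass beaker behind the box, 68 mm across, 80 mm high; origin at the centre of its underside, z up. Bystander
- dropper: loose amber glass bottle with a dark cap behind the box, 34 mm across, 85 mm high; origin at the centre of its underside, z up. Bystander
- vial: loose corked glass vial off the +y end of the box, 26 mm across, 62 mm high; origin at the centre of its underside, z up. Bystander
- dish: loose covered glass dish off the -y end of the box, 92 mm across, 18 mm high; origin at the centre of its underside, z up. Bystander

How it is judged:
On the way, in this order (a step that is already met when the one before it is completed fails the run):
1. a key is pressed right down with the fingers (value of joint ready_pin above 0.0062 m and (contact force between the fingers and key_1 above 0.5 N or contact force between the fingers and key_2 above 0.5 N or contact force between the fingers and key_3 above 0.5 N or contact force between the fingers and key_4 above 0.5 N)).
2. all four keys are up (value of joint ready_pin below 0.0015 m), for 0.2 s.
At the end, for the whole second after the job is handed in: All four keys are up, that is, the ready pin is within 1.5 mm of fully raised (value of joint ready_pin below 0.0015 m); the robot touches nothing.
It fails at once if a piece of glassware is moved more than 15 mm, lifted or knocked over (distance of any of beaker, dropper, vial, dish from where it was at the start of the episode above 0.015 m or angle between any of beaker, dropper, vial, dish's own z axis and vertical above 0.3 rad).
It also fails if it takes over 45 s, if anything falls off the work surface, if the arm or the gripper's body presses on something with over 40 N, if the wrist force passes 120 N, or if a joint passes its speed limit or range.

### The arm

A 6-joint arm with a two-finger parallel gripper is mounted at the origin on the work surface. World frame = base frame: x ahead of the robot, y to its left, z up, the work surface at z = 0. Lengths are in m, angles in rad, forces in N, time in s.
With the tool pointing down it reaches from about 0.25 to 0.775 m from the base axis. Payload 4 kg.
Tool frame: the origin (TCP) lies at the very end of the fingers, on their centre line; the grasp point (between the pads) lies 19 mm behind it (bot.grasp_offset is the distance from the TCP to the grasp point, in m); x points along the fingers, z is the direction in which the jaws open and shut, and the axes are right-handed (so a half turn about x gives the same grasp; the last joint's range is limited). The gripper opens to 94 mm and grips with 3 to 60 N. Pads are 16 mm wide; open, the fingers measure 119 mm over their backs; the gripper's body (75 mm by 177 mm) begins 78 mm behind the grasp point.
Start: joints at [-1.388, 0.087, 1.371, -0, 1.684, -0.103], TCP at [0.155, -0.528, 0.206] pointing down, gripper open.
Joint ranges: [-3.1, 3.1], [-0.76, 2.03], [0.27, 2.55], [-1.08, 4.22], [0.17, 2.65], [-2.57, 2.57]. Speed limits (rad/s): [2.79, 2.79, 3.14, 3.14, 3.14, 3.14].

### API

Orientations are given as a unit quaternion [w, x, y, z].
In Python, from bench import bot, fingers, telemetry, cams, order gives the robot as it stands. Calls block until the motion is done:
- bot.move_to(position, orientation): joint-space move of the TCP to a pose.
- bot.movel(position, ori=None, velocity=0.15, contact_N=None): straight line of the TCP; ori=None keeps the orientation; velocity is the mean speed in m/s. With contact_N (N) it stops when the force on the tool has changed by that much, and returns True; else False.
- bot.move_j(angles): joint-space move.
- fingers.gripper_to(opening, f_grip=None): finger opening in m; f_grip is the grip in N (None keeps the last); returns when the fingers have stopped.
- bot.dwell(seconds).
- bot.ik(position, orientation): joint angles nearest the present ones, or None.
- telemetry.read_state(): the state.
- cams.read_camera(name): name is "scene" or "top" or "wrist"; returns a dict with "image" (384x512x3 uint8, red, green, blue), "K" (3x3 intrinsics, pixels), "dist_coeffs" ([k1, k2, p1, p2, k3] as OpenCV has them; the pictures are not rectified), "position" and "orientation" of the camera in the world. Camera axes: x right, y down, z forward; pixel columns grow to the right and rows downward; lengths in m; the calibration is good to about 2 mm. A picture is of the moment at which its call begins. There is no depth.
A pose or a line that the arm cannot do raises bot.Unreachable and nothing moves.
- order.close_job(): hands the job in, once; it reports no verdict.
The state is a dict: "clock": time; "joint_positions": joint angles; "qd": joint speeds; "effort": joint torques, N m; "tool_pos": TCP position; "ee_rot": TCP orientation; "contact_force": force on the tool from outside, world axes, zero at the start; "torque": the same for the moment, N m; "finger_gap": finger opening in m.
Only numpy, scipy, OpenCV 4.12 (cv2) and the standard library are available. Lean on these libraries where they do the work, as an engineer would, in place of code of your own. Each camera call takes 0.05 s, during which the arm holds its last target.

## Working session

There is one attempt and no reset: what is moved stays moved. The work goes in short steps, each a Python script; the robot and the scene stay as the last script left them, time stands still between calls to the robot, and variables do not carry over. Pictures are saved under pics/ and viewed, and the job is handed in when it is done.

```bash
ls; mkdir -p pics; python3 - <<'E'
from bench import bot, fingers, telemetry, cams, order
import cv2,numpy as np
print(telemetry.read_state())
for n in ["scene","top"]:
    c=cams.read_camera(n); cv2.imwrite(f"pics/{n}0.png",c["image"][:,:,::-1]); print(n,c["K"],c["dist_coeffs"],c["position"],c["orientation"])
    np.savez(f"{n}0.npz",**{k:np.array(v) for k,v in c.items()})
E
```

```text
pics
{'clock': 0.0, 'joint_positions': array([-1.38810865e+00,  8.79290554e-02,  1.37224878e+00,  8.82986094e-06,
        1.68356695e+00, -1.03070364e-01]), 'qd': array([-2.53550517e-04, -1.34524733e-03,  1.79425632e-03,  8.79240781e-04,
        7.67807230e-05,  1.09716089e-03]), 'effort': array([ 4.74634380e-04, -3.40175629e+01, -3.02431190e+01,  7.16476841e-02,
        3.30597663e-02, -1.65199740e-04]), 'tool_pos': array([ 0.15495216, -0.52715829,  0.20432112]), 'ee_rot': array([ 0.56554473,  0.42422633,  0.56665856, -0.42318938]), 'contact_force': array([-0.03212325, -0.71255313,  0.62246172]), 'torque': array([ 0.0131284 , -0.00523627, -0.0313236 ]), 'finger_gap': 0.09410650756844678}
scene [[368.40224338   0.         258.57538743]
 [  0.         368.40224338 188.94918304]
 [  0.           0.           1.        ]] [-0.01623085  0.          0.          0.          0.        ] [0.9224893  0.5190774  0.52762077] [-0.12046567  0.26875166  0.86443865 -0.40743882]
top [[355.2255346    0.         255.04535752]
 [  0.         355.2255346  190.8752355 ]
 [  0.           0.           1.        ]] [-0.01364036  0.          0.          0.          0.        ] [0.54026447 0.03106247 0.78307825] [ 0.02483487 -0.70625358  0.70703637 -0.02624276]
```

View pics/top0.png

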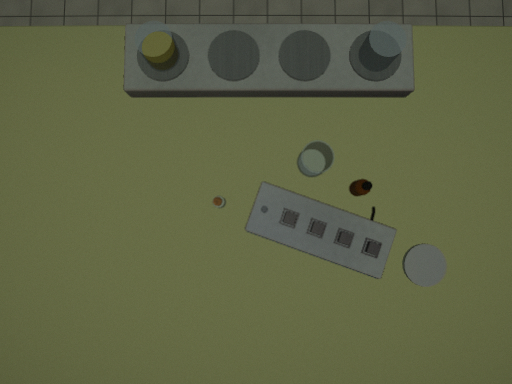

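View pics/scene0.png

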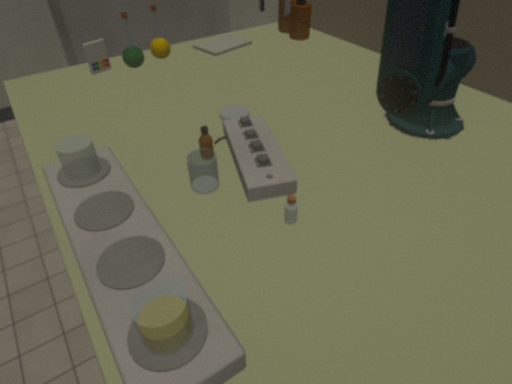

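The top view shows the box around (320,230), with the pin at (264,209) and caps near (289,217), (317,228), (344,238) and (371,248). The vial is at (219,202), the dish at (425,264), the beaker at (314,160) and the dropper at (361,187).

```bash
cat > h.py <<'E'
import cv2,numpy as np
from scipy.spatial.transform import Rotation as R
def cast(c,uv,z):
    uv=np.array(uv,float).reshape(-1,1,2)
    n=cv2.undistortPoints(uv,np.array(c["K"]),np.array(c["dist_coeffs"])).reshape(-1,2)
    d=np.c_[n,np.ones(len(n))]
    q=np.array(c["orientation"]); d=R.from_quat(q[[1,2,3,0]]).apply(d)
    p=np.array(c["position"]); return p+d*((z-p[2])/d[:,2])[:,None]
def proj(c,X):
    q=np.array(c["orientation"]); Rm=R.from_quat(q[[1,2,3,0]]).as_matrix().T
    return cv2.projectPoints(np.array(X,float).reshape(-1,1,3),cv2.Rodrigues(Rm)[0],-Rm@np.array(c["position"]),np.array(c["K"]),np.array(c["dist_coeffs"]))[0].reshape(-1,2)
E
python3 - <<'E'
from h import *
c=dict(np.load("top0.npz")); im=c["image"]; cr=im[175:285,235:405]
hsv=cv2.cvtColor(im,cv2.COLOR_RGB2HSV)
for p in [(262,195),(300,200),(330,252),(317,228),(300,300),(289,217)]: print(p,im[p[1],p[0]],hsv[p[1],p[0]])
m=((hsv[...,1]<45)&(hsv[...,2]>90)).astype(np.uint8)*255
m[:175]=0;m[290:]=0;m[:,:240]=0;m[:,400:]=0
m=cv2.morphologyEx(m,cv2.MORPH_CLOSE,np.ones((25,25)))
cs,_=cv2.findContours(m,0,1); k=max(cs,key=cv2.contourArea)
r=cv2.minAreaRect(k); print(r, cv2.boxPoints(r))
P=cast(c,cv2.boxPoints(r),.045); print(P, np.linalg.norm(np.diff(P,axis=0),axis=1),P.mean(0))
o=cv2.resize(cr[:,:,::-1],None,fx=4.6,fy=4.6,interpolation=cv2.INTER_CUBIC); cv2.imwrite("pics/crop.png",np.clip(o*1.5,0,255).astype(np.uint8)[:600])
E
```

```text
(262, 195) [100 107 100] [ 60  17 107]
(300, 200) [92 99 92] [60 18 99]
(330, 252) [92 98 92] [60 16 98]
(317, 228) [62 61 57] [24 21 62]
(300, 300) [102 109  68] [ 35  96 109]
(289, 217) [64 61 61] [ 0 12 64]
((320.93255615234375, 229.80679321289062), (143.582275390625, 50.849613189697266), 19.925580978393555) [[244.77435 229.2432 ]
 [262.10388 181.43765]
 [397.09076 230.37039]
 [379.76123 278.17593]]
[[ 0.51418015  0.05088729  0.045     ]
 [ 0.61341882  0.01480362  0.045     ]
 [ 0.5112884  -0.26480977  0.045     ]
 [ 0.41369698 -0.2263034   0.045     ]] [0.1055952  0.29768149 0.10491342] [ 0.51314609 -0.10635556  0.045     ]
```

View pics/crop.png

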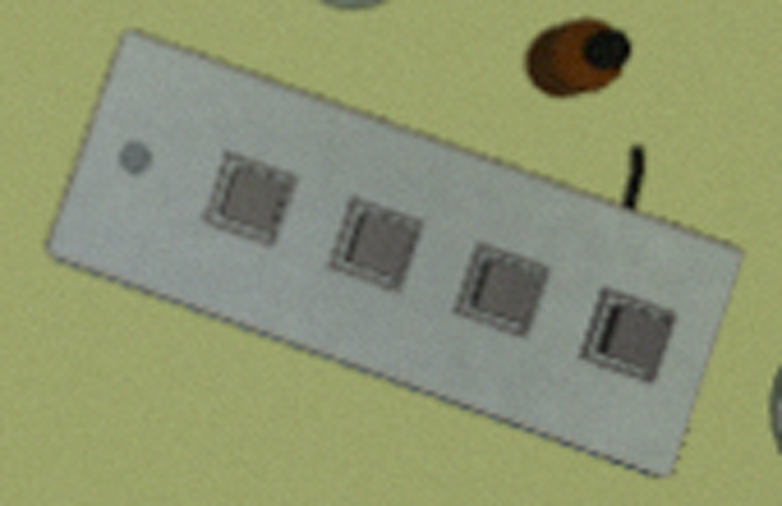

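```bash
python3 - <<'E'
from h import *
c=dict(np.load("top0.npz")); im=c["image"]
g=cv2.cvtColor(im,cv2.COLOR_RGB2GRAY)
m=(g<82).astype(np.uint8)*255
m[:200]=0;m[265:]=0;m[:,:255]=0;m[:,385:]=0
m=cv2.morphologyEx(m,cv2.MORPH_CLOSE,np.ones((3,3)))
cs,_=cv2.findContours(m,0,1)
C=np.array([0.51315,-0.10636]); 
L=[]
for k in cs:
    if cv2.contourArea(k)>60:
        r=cv2.minAreaRect(k); P=cast(c,[r[0]],.045+.004)[0]; L.append(P); print(r,P)
L=np.array(sorted(L,key=lambda p:p[1]))[:,:2]
yl=np.array([-.110,-.05,.01,.07])[:len(L)]
s=np.polyfit(yl,L,1); u=s[0]; print("y axis",u,np.linalg.norm(u),np.arctan2(-u[0],u[1]),"origin",s[1], 'box',C)
for y in [-.11,-.05,.01,.07,.125]:
    p=s[1]+u/np.linalg.norm(u)*y; print(y,p,np.hypot(*p),proj(c,[*p,.053]))
for n,z,a in [("scene",.045,0)]:
    s0=dict(np.load("scene0.npz"))
    o=s0["image"].copy()
    for y in [-.11,-.05,.01,.07,.125]:
        p=s[1]+u/np.linalg.norm(u)*y; q=proj(s0,[*p,.059 if y<.1 else .053])[0]
        cv2.drawMarker(o,tuple(int(v) for v in q),(255,0,0),1,5)
    o=cv2.resize(o[95:225,180:320],None,fx=4.4,fy=4.4,interpolation=cv2.INTER_CUBIC)
    cv2.imwrite("pics/chk.png",o[:,:,::-1])
E
```

```text
((371.04998779296875, 247.35000610351562), (17.39252471923828, 17.076295852661133), 18.43494987487793) [ 0.47688289 -0.20848878  0.049     ]
((343.7500305175781, 237.75001525878906), (17.708751678466797, 16.76007080078125), 18.43494987487793) [ 0.49659979 -0.15265347  0.049     ]
((316.25341796875, 227.6575469970703), (17.79025650024414, 16.970966339111328), 20.556045532226562) [ 0.51735501 -0.09632829  0.049     ]
((288.97808837890625, 217.81019592285156), (17.0871524810791, 16.403667449951172), 19.983104705810547) [ 0.53765182 -0.04031529  0.049     ]
y axis [0.33843673 0.93474269] 0.9941243990327886 -0.34738161793316574 origin [ 0.51389111 -0.1057516 ] box [ 0.51315 -0.10636]
-0.11 [ 0.47644304 -0.20918101] 0.5203409139305218 [[372.03363178 247.73493768]]
-0.05 [ 0.49686926 -0.15276497] 0.5198232383472227 [[344.29275395 237.73328616]]
0.01 [ 0.51729548 -0.09634893] 0.5261917250789262 [[316.60336751 227.74741401]]
0.07 [ 0.5377217  -0.03993289] 0.5392024331893162 [[288.98106016 217.78297843]]
0.125 [0.55644574 0.01178181] 0.5565704525679656 [[263.73255886 208.67246954]]
```

View pics/chk.png

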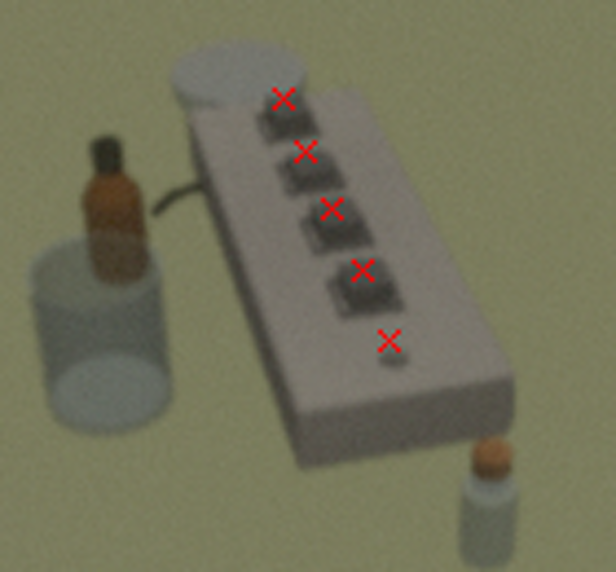

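The top-view positions agree with the box outline to about 1 mm. The scene view sits 2–3 px off, which is roughly 5 mm, so the tip should still land on a 24 mm cap. Next I'll close the gripper and go above the first key.

```bash
cat >> h.py <<'E'
TH=-0.3474
KEY={i:np.array([0.51389-np.sin(TH)*y,-0.10575+np.cos(TH)*y]) for i,y in zip("abcd",[-.11,-.05,.01,.07])}
def ori(s):
    x=np.array([0,0,-1.]); z=s*np.array([np.cos(TH),np.sin(TH),0]); y=np.cross(z,x)
    q=R.from_matrix(np.c_[x,y,z]).as_quat(); return q[[3,0,1,2]]
E
python3 - <<'E'
from h import *
from bench import bot, fingers, telemetry, cams, order
p=[*KEY['a'],.12]
qs={s:bot.ik(p,ori(s)) for s in (1,-1)}; print(qs)
q0=telemetry.read_state()["joint_positions"]
s=min([s for s in qs if qs[s] is not None],key=lambda s:np.abs(qs[s]-q0).max()); print(s)
fingers.gripper_to(0.0,5)
bot.move_to(p,ori(s)); bot.movel([*KEY['a'],.075]); bot.dwell(.3)
for i in range(5):
    st=telemetry.read_state(); print(st["clock"],st["tool_pos"],st["contact_force"],st["finger_gap"]); bot.dwell(.05)
c=cams.read_camera("wrist"); cv2.imwrite("pics/w0.png",c["image"][:,:,::-1])
c=cams.read_camera("scene"); cv2.imwrite("pics/s1.png",cv2.resize(c["image"][60:240,160:360,::-1],None,fx=3,fy=3))
E
```

```text
{1: array([-5.22697946e-01,  5.42332713e-02,  1.57618984e+00, -4.44089210e-16,
        1.51116954e+00, -1.75297946e-01]), -1: None}
1
3.95 [ 0.47706675 -0.20955714  0.07612539] [-0.57214888 -0.80635017  1.076465  ] 0.0004597550565557735
4.0 [ 0.47691829 -0.20942672  0.07589335] [-0.03354222  0.36859553  0.06093705] 0.0005866062163074824
4.05 [ 0.47679796 -0.20933625  0.07567363] [-0.91275445  0.49907408  0.51078388] 0.0004975741983025621
4.1 [ 0.47670961 -0.20925291  0.07549262] [-0.07471654  0.00889097 -0.42268865] 0.0007207117094420764
4.15 [ 0.47660058 -0.20921017  0.07531467] [ 0.57602    -0.39954889  0.67986321] 0.0006062062979610112
```

View pics/s1.png

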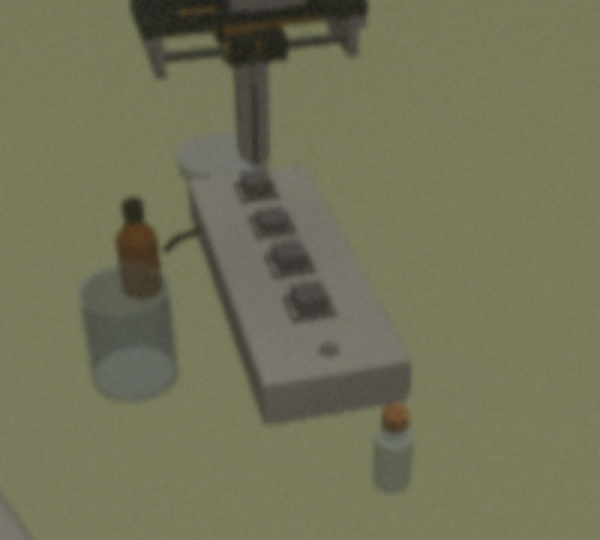

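View pics/w0.png

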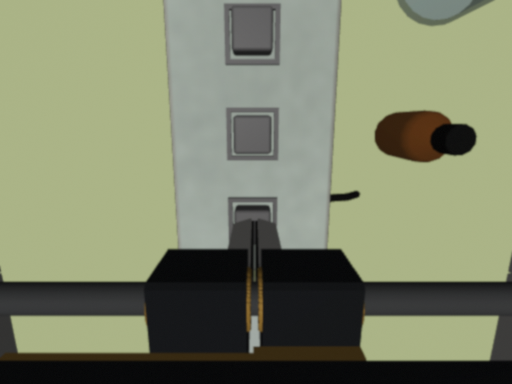

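The fingertips are centred over the −y end key in both views. The force noise is about 0.5 N, so I'll hold at a fixed z = 58.5 mm. That presses an up key about 2.5 mm and leaves a latched one untouched, and I'll average the force there.

```bash
cat >> h.py <<'E'
def avg(bot,telemetry,n=12):
    F=[];Z=[]
    for i in range(n):
        st=telemetry.read_state(); F.append(st["contact_force"][2]);Z.append(st["tool_pos"][2]); bot.dwell(.03)
    return st["clock"],np.mean(F),np.std(F),Z[0],Z[-1]
E
python3 - <<'E'
from h import *
from bench import bot, fingers, telemetry, cams, order
for k in "abcd":
    p=KEY[k]
    bot.movel([*p,.075]) 
    bot.dwell(.1); b=avg(bot,telemetry)
    hit=bot.movel([*p,.0585],velocity=.02,contact_N=4); bot.dwell(.3)
    f=avg(bot,telemetry)
    print(k,hit,np.round(b,4),np.round(f,4),"dF",round(f[1]-b[1],2))
    bot.movel([*p,.075],velocity=.05)
E
```

```text
a False [5.0167 0.1839 0.5219 0.075  0.075 ] [6.6917 2.8941 0.4481 0.0586 0.0585] dF 2.71
b False [8.225  0.2994 0.6696 0.0749 0.075 ] [ 9.9    -0.0772  0.3462  0.0586  0.0585] dF -0.38
c False [11.4333 -0.095   0.3318  0.0749  0.075 ] [13.1083  2.8208  0.4697  0.0586  0.0585] dF 2.92
d False [14.6417  0.1767  0.4442  0.0748  0.075 ] [16.3167  2.9879  0.558   0.0586  0.0585] dF 2.81
```

Keys a, c and d each give about 2.8 N at that height, so they are up. Key b (y = −50) gives nothing, so its cap sits lower and it is the latched one. I'll confirm it's stiff at about 56.5 mm, then press it to the stop.

```bash
python3 - <<'E'
from h import *
from bench import bot, fingers, telemetry, cams, order
p=KEY['b']
bot.movel([*p,.075]); bot.dwell(.1); b=avg(bot,telemetry,8)[1]
bot.movel([*p,.0562],velocity=.02,contact_N=6); bot.dwell(.2); f=avg(bot,telemetry,8); print("tap",np.round(f,4),f[1]-b)
hit=bot.movel([*p,.0518],velocity=.02,contact_N=12); bot.dwell(.3)
f=avg(bot,telemetry,8); print("press",hit,np.round(f,4),f[1]-b)
c=cams.read_camera("scene"); cv2.imwrite("pics/s2.png",cv2.resize(c["image"][60:240,160:360,::-1],None,fx=3,fy=3))
bot.movel([*p,.075],velocity=.05); bot.dwell(.1);b=avg(bot,telemetry,8)[1]
hit=bot.movel([*p,.0585],velocity=.02,contact_N=4); bot.dwell(.2); f=avg(bot,telemetry,10); print("retap",hit,np.round(f,4),f[1]-b)
bot.movel([*p,.12],velocity=.08)
c=cams.read_camera("scene"); cv2.imwrite("pics/s3.png",cv2.resize(c["image"][60:240,160:360,::-1],None,fx=3,fy=3))
print(telemetry.read_state()["clock"])
E
```

```text
tap [19.675   4.551   0.4386  0.0563  0.0561] 4.629775644031385
press True [20.5083  5.5268  0.2825  0.0536  0.0536] 5.605557973500902
retap False [23.025   3.2877  0.322   0.0586  0.0585] 3.0896480220102
24.025
```

View pics/s2.png

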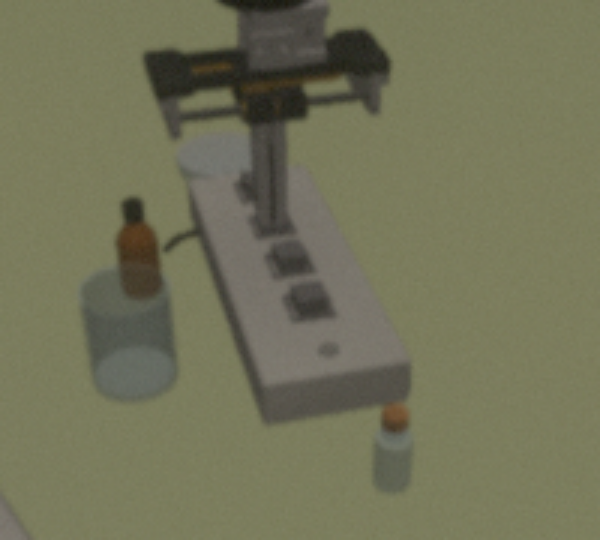

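View pics/s3.png

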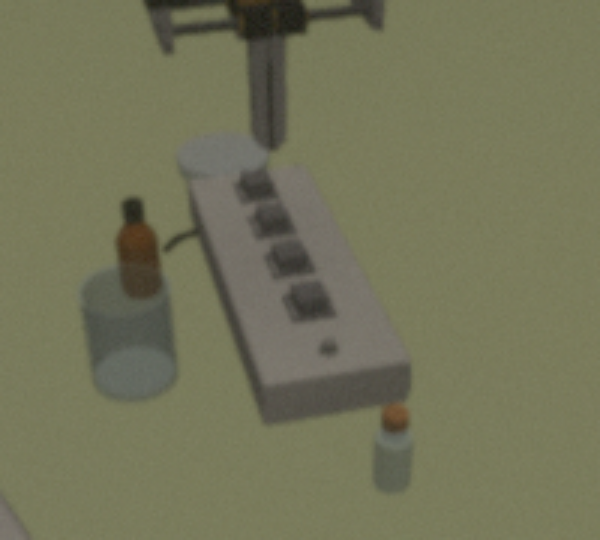

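During the press the pin at (328,350) is flush with the box top. After release it stands up at (328,347), all four caps look equally high, and the glassware hasn't moved. The fingers are clear of the box, so I'm handing in.

```bash
python3 -c "
from bench import order,telemetry
print(telemetry.read_state()['clock']); order.close_job()"
```

```text
24.025
the job is handed in; nothing more can be done
```

I found the latched key, pressed it down and released it, and all four keys now stand up. The job was handed in at 24.0 s; the hand-in reports no verdict.

- **Finding it:** I tapped each key to 58.5 mm above the table. Three pushed back with 2.7–2.9 N, so they were up. The one at y = −50 mm gave nothing at that height and 4.6 N at 56 mm, so it was the latched one. The other three were pressed no more than about 2.5 mm.
- **Pressing it:** the fingertips stopped at 53.6 mm with 5.6 N. The force limit ended that move about 0.6 mm above the nominal stop. That is about 7.4 mm below the up height, past the 6.2 mm the check needs.
- **Last checks:** tapping that key again gave 3.1 N at 58.5 mm, so it is up. The scene picture shows the ready pin raised, the glassware where it was, and the gripper clear above the box.
- **Disagreement:** key positions from the top camera were 2–3 px (about 5 mm) off in the scene view. I used the top-camera positions, and the taps and wrist picture agreed with them.

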